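# Scoop the last chestnut out of the tray corner

### The job

Take the blue scoop by its upright black grip and push it along the tray floor into the corner where the chestnut lies, so that the corner stops the chestnut and it rides into the scoop. Then lift the scoop out level and stand it, chestnut inside, on the middle of the scale's platter and let go. Never touch the chestnut with the gripper.

Things in the scene. Friction and masses are not known exactly. Their poses are not given: they have to be found in the camera images.
- scoop: Blue scoop, 0.16 kg, flat on the tray floor. Origin: centre of its underside; x out of its open mouth (at the start to the tray's far end within 15 degrees), z up. Pan x -52 to +52, y -42 to +42 mm, floor 1.5 mm, straight nose with a rounded lip 3.6 mm high, sides 6 mm high in front, 38 behind. Grip: black post 24 x 24 mm at x = -41, y = 0, from 96 to 150 mm above the underside; take it from above.
- chestnut: Nearly round brown chestnut with a pale flat foot and a small point on top, 34 mm across, 36 mm high, 20 g, slippery; origin in its middle, 16 mm above the foot. It stands on the tray floor in one of the two far corners, its middle 22 to 44 mm from both walls. Pushed against the end wall by the scoop's nose, it climbs the lip and drops into the pan.
- tray: Cream-yellow open tray, fixed. Origin: centre of its underside, on the table. y points to its far end, away from the robot, x to the robot's right. 299 (x) by 360 mm (y) at the rim, 92 mm high; floor 5 mm above the table; upright inner wall faces at x = +-128 and y = +-158 mm. In its other far corner stands a steel ring mould, 44 mm wide, 34 mm high (a bystander).
- scale_platter: Light grey square platter of the digital scale on the left of the tray; both stay put. Origin: centre of the platter's underside; x points to the robot, z up. 236 mm (x) by 226 mm (y); flat top 20 mm above the origin, 67 mm above the table.

How it is judged:
By the outcome, as a careful person would: the job done as asked, in the order asked, and still so for the second after the job is handed in, with the robot touching nothing.
It also fails if it takes over 45 s, if anything falls off the work surface, if the arm or the gripper's body presses on something with over 40 N, if the wrist force passes 120 N, or if a joint passes its speed limit or range.

### The arm

A 6-joint arm with a two-finger parallel gripper is mounted at the origin on a cart in front of the work surface, level with it; the furniture and walls round the work are solid. World frame = base frame: x ahead of the robot, y to its left, z up, the work surface at z = 0. Lengths are in mm, angles in degrees, forces in N, time in s.
With the tool pointing down it reaches from about 300 to 850 mm from the base axis. Payload 5.4 kg.
Tool frame: the origin (TCP) lies on the mounting face of the last link; the fingertips stand 173 mm ahead of it and the grasp point (between the pads) lies 155 mm ahead of it (arm.tcp_to_grasp is the distance from the TCP to the grasp point, in mm); x points along the fingers, y is the direction in which the jaws open and shut, and the axes are right-handed (so a half turn about x gives the same grasp; the last joint's range is limited). The gripper opens to 85 mm and grips with 20 to 120 N. Pads are 22 mm wide; open, the fingers measure 114 mm over their backs; the gripper's body (76 mm by 85 mm) begins 54 mm behind the grasp point. The pads swing forward as they close: fully open they stand 13 mm farther back than shut.
Start: joints at [60.9, 9.076, 91.501, -0, 79.423, -12.038], TCP at [168.726, 549.672, 404.699] pointing down, gripper open.
Joint ranges: [-166.64, 166.64], [-54.1, 131.32], [10.49, 154.53], [-73.88, 253.88], [9.74, 151.15], [-171.62, 171.62]. Speed limits (degrees/s): [147.25, 147.25, 180, 180, 180, 180].

### API

Orientations are given as a 3x3 rotation matrix whose columns are the frame's x, y, z axes.
In Python, from plant import arm gives the robot as it stands.
- The arm moves only by the tool play_rows, never from a script. Its argument "commands" is a list of rows, each an object of numbers: "ax", "ay", "az": the turn, a rotation vector about the tool's x, y, z in degrees; "x", "y", "z": the shift along the tool's x, y, z in m; "grip": the finger opening in m, from 0 to 0.0854. A call has 1 to 20 rows; each row is the pose to reach, as a shift and turn from the pose commanded when the call began, along the tool's axes at that moment; what a row does not reach only later rows make up. A row lasts 1/12 s, in which the tool goes at most 41.7 mm and 7.16 degrees, less where a joint would pass 70% of its speed; a pose out of reach is approached as far as the arm can. A call with a gripper value outside its range is refused whole. The fingers move at their own pace and stop on an object; "newtons" is the grip in N (left out, the last holds). Time passes only in rows, so rows that repeat a pose let the fingers close. It gives the time, the measured TCP pose, the force and the opening at its end, in the units of the state.
- arm.sense(): the state, without advancing time (a new reading comes with each control period).
- arm.camera(name): name is "scene" or "top" or "wrist"; returns a dict with "color" (420x560x3 uint8, blue, green, red), "range_z" (420x560 float32, mm along the optical axis (not along the pixel's ray), 0 where there is no reading), "fovy" (degrees; the focal length in pixels is half the picture's height over the tangent of half this angle, whatever the lens; pixels are square), "cx", "cy" (the principal point, pixels), "view" (4x4, takes a point from world to camera coordinates). Camera axes: x right, y down, z forward; pixel columns grow to the right and rows downward; lengths in mm; the calibration is good to about 2 mm. A picture is of the moment at which its call begins.
- arm.close_job(): hands the job in, once; it reports no verdict.
The state is a dict: "time_s": time; "joint_positions": joint angles; "joint_velocities": joint speeds; "tau": joint torques, N m; "ee_pos": TCP position; "tool_rot": TCP orientation; "force": force on the tool from outside, world axes, zero at the start; "wrist_torque": the same for the moment, N m; "finger_gap": finger opening in mm.
Only numpy, scipy, OpenCV 4.12 (cv2) and the standard library are available. Lean on these libraries where they do the work, as an engineer would, in place of code of your own. Each camera call takes 0.05 s, during which the arm holds its last target.

## Working session

There is one attempt and no reset: what is moved stays moved. The work goes in short steps, Python scripts to look and compute and a tool call to move; the robot and the scene stay as the last step left them, time stands still between calls to the robot, and variables do not carry over. Pictures are saved under pics/ and viewed, and the job is handed in when it is done.

Besides the shell and the picture viewer there is one more tool, called after "Call:" as name(argument=value, ...) on one line, values as JSON. play_rows: Moves the arm, as the interface text tells. Its arguments: {"type":"object","properties":{"commands":{"type":"array"},"newtons":{"type":"number"}},"required":["commands"]}

```bash
ls; mkdir -p pics
cat > h.py <<'E'
import numpy as np,cv2
from plant import arm
def shot(name,tag):
    c=arm.camera(name); cv2.imwrite(f'pics/{tag}.png',c['color']); np.savez(f'pics/{tag}.npz',**c); return c
def pts(c):
    h,w=c['range_z'].shape; f=h/2/np.tan(np.radians(c['fovy'])/2)
    u,v=np.meshgrid(np.arange(w),np.arange(h)); z=c['range_z']
    P=np.stack([(u-c['cx'])/f*z,(v-c['cy'])/f*z,z,np.ones_like(z)],-1)
    return (P@np.linalg.inv(c['view']).T)[...,:3]
E
python3 - <<'E'
from h import *
for n in ['scene','top','wrist']:
    c=shot(n,n+'0'); print(n,c['fovy'],c['cx'],c['cy'],np.round(c['view'],3).tolist())
print(arm.sense())
E
```

```text
pics
scene 42.515193857138115 272.9416506547798 209.5519037159223 [[0.442, -0.897, -0.012, -278.503], [-0.47, -0.221, -0.854, 325.024], [0.764, 0.383, -0.52, 686.435], [0.0, 0.0, 0.0, 1.0]]
top 55.01819004924384 275.80294883245847 205.7889139227306 [[-0.028, -1.0, -0.001, -29.388], [-0.982, 0.027, -0.185, 591.824], [0.185, -0.004, -0.983, 799.731], [0.0, 0.0, 0.0, 1.0]]
wrist 65.16267172339535 285.3742045235552 212.36141794689107 [[0.292, 0.956, -0.003, -574.178], [0.904, -0.275, 0.328, -42.896], [0.313, -0.099, -0.945, 381.712], [0.0, 0.0, 0.0, 1.0]]
{'time_s': 0.15, 'joint_positions': array([ 6.09005055e+01,  9.10507847e+00,  9.15562011e+01,  3.55137105e-04,
        7.94230937e+01, -1.20376298e+01]), 'joint_velocities': array([-0.04659182, -0.17970838, -0.22338328,  0.04074257, -0.03002556,
       -0.08012375]), 'tau': array([-2.61556088e-04, -3.96378958e+01, -3.31784427e+01, -3.77417782e-04,
        5.52137004e-03,  3.70358592e-06]), 'ee_pos': array([168.6163397 , 549.49330905, 403.93055122]), 'tool_rot': array([[-7.21485608e-04,  2.93404670e-01,  9.55988064e-01],
       [-1.28375212e-03,  9.55987253e-01, -2.93405390e-01],
       [-9.99998916e-01, -1.43893947e-03, -3.13072177e-04]]), 'force': array([ 0.07084905, -0.20334135, -0.27967471]), 'wrist_torque': array([-0.02761486,  0.00961214,  0.01058348]), 'finger_gap': 85.29975484315608}
```

View pics/scene0.png

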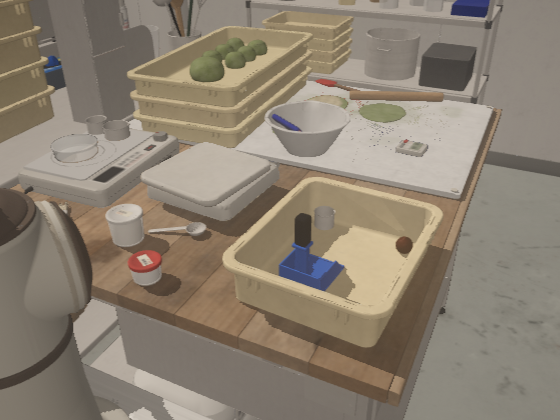

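View pics/top0.png

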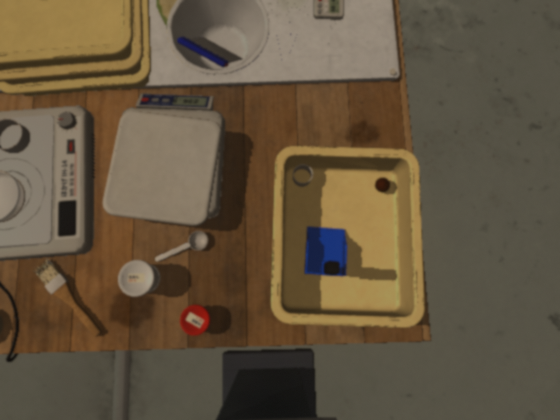

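The top view shows the tray at about (348,236), with the scoop at (326,251) and its grip near (332,267). The chestnut is in the far right corner at (383,185), the ring at (303,175) and the platter at (165,165). Next I'll measure these.

Run:
```python
from h import *
for n in ['top','scene']:
    c=dict(np.load(f'pics/{n}0.npz')); P=pts(c); hsv=cv2.cvtColor(c['color'],cv2.COLOR_BGR2HSV); H,S,V=[hsv[...,i].astype(int) for i in range(3)]
    X,Y,Z=P[...,0],P[...,1],P[...,2]; ok=c['range_z']>0
    # tray by yellow & region
    t=(H>15)&(H<32)&(S>60)&(V>90)&ok&(X<720)&(Y<60)&(Y>-330)
    for lo,hi,nm in [(84,100,'rim'),(-3,12,'floor')]:
        m=(t&(Z>lo)&(Z<hi)).astype(np.uint8); m=cv2.morphologyEx(m,cv2.MORPH_OPEN,np.ones((2,2)))
        q=P[m>0]; 
        if len(q): r=cv2.minAreaRect(q[:,:2].astype(np.float32)); print(n,nm,len(q),np.median(q[:,2]),r)
    b=(H>105)&(H<130)&(S>130)&ok&(X<560)&(Y<0)&(X>200)
    q=P[b]; print(n,'blue',len(q),q.min(0),q.max(0),cv2.minAreaRect(q[:,:2].astype(np.float32)))
    q=q[q[:,2]<20]; print('  low',len(q),cv2.minAreaRect(q[:,:2].astype(np.float32)))
    g=(V<60)&ok&(Z>95)&(Z<175)&(X>250)&(X<560)&(Y<0)&(Y>-300)
    q=P[g]; print(n,'grip',len(q),q.min(0),q.max(0),'top',[ (len(a),a.mean(0),cv2.minAreaRect(a[:,:2].astype(np.float32))) for a in [q[q[:,2]>148]] if len(a)])
    k=((H<15)|(H>170))&(S>60)&(V<110)&ok&(X>450)&(X<620)&(Y<-150)&(Y>-290)&(Z>8)&(Z<60)
    q=P[k]; print(n,'nut',len(q),q.min(0),q.max(0),np.median(q,0))
    p=(S<40)&(Z>60)&(Z<75)&ok&(Y>50)&(Y<420)&(X>380)&(X<750); m=p.astype(np.uint8)
    nn,l,st,ce=cv2.connectedComponentsWithStats(m); i=1+st[1:,4].argmax(); q=P[l==i]; print(n,'plat',len(q),np.median(q,0),cv2.minAreaRect(q[:,:2].astype(np.float32)))
```

```text
top rim 5759 91.8846200238379 ((518.8711547851562, -204.2029266357422), (331.36346435546875, 368.8122253417969), 86.71519470214844)
top floor 12276 4.506955885485695 ((503.82000732421875, -176.56272888183594), (289.2118225097656, 359.142822265625), 89.88949584960938)
top blue 1540 [ 444.62757096 -192.54762485    2.03009562] [ 547.91100952 -102.55691428  156.4036211 ] ((495.49993896484375, -148.69915771484375), (83.47747039794922, 100.54505157470703), 83.67357635498047)
  low 1314 ((497.6308898925781, -150.2213134765625), (77.15726470947266, 96.6075668334961), 84.90533447265625)
top grip 186 [ 443.83493035 -156.39791347  100.96130837] [ 467.10181584 -132.7021029   158.69926536] top [(154, array([ 455.60100295, -144.3214643 ,  154.64948448]), ((456.0847473144531, -144.551025390625), (21.808687210083008, 21.69230079650879), 86.96880340576172))]Traceback (most recent call last):
  File "<stdin>", line 17, in <module>
    return umr_minimum(a, axis, None, out, keepdims, initial, where)
ValueError: zero-size array to reduction operation minimum which has no identity
```

Run:
```python
from h import *
c=cv2.imread('pics/top0.png'); cv2.imwrite('pics/c1.png',cv2.resize(c[140:330,260:435],None,fx=3.1,fy=3.1,interpolation=2))
c=cv2.imread('pics/scene0.png'); cv2.imwrite('pics/c2.png',cv2.resize(c[170:340,220:450],None,fx=3.4,fy=3.4,interpolation=2))
```

```text
(no output)
```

View pics/c1.png

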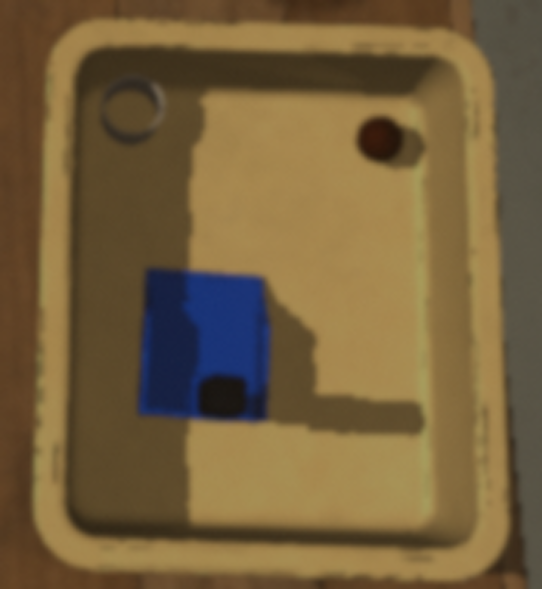

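Run:
```python
from h import *
for n in ['top','scene']:
    c=dict(np.load(f'pics/{n}0.npz')); P=pts(c); hsv=cv2.cvtColor(c['color'],cv2.COLOR_BGR2HSV); H,S,V=[hsv[...,i].astype(int) for i in range(3)]
    X,Y,Z=P[...,0],P[...,1],P[...,2]; ok=c['range_z']>0
    v,u=(185,383) if n=='top' else (245,404)
    print(n,'nutpx',P[v,u],hsv[v,u])
    k=((H<18)|(H>165))&(V<100)&ok&(np.hypot(X-P[v,u,0],Y-P[v,u,1])<35)&(Z>8)&(Z<60)
    q=P[k]; print(n,'nut',len(q),q.min(0),q.max(0),np.median(q,0),np.unravel_index(0,(1,)))
    # rows profile: tray interior walls at z 30..80
    w=ok&(Z>25)&(Z<80)&(X>330)&(X<700)&(Y<-20)&(Y>-330)&(H>15)&(H<32)&(S>60)
    q=P[w]
    for nm,mm in [('far',(q[:,0]>600)),('left',(q[:,1]>-70)),('right',q[:,1]<-260),('near',q[:,0]<380)]:
        a=q[mm]; 
        if len(a): print('  wall',nm,len(a),np.percentile(a,[5,50,95],axis=0).round(1).tolist())
    r=ok&(Z>84)&(Z<96)&(X>280)&(X<720)&(Y<10)&(Y>-330)
    m=r.astype(np.uint8); nn,l,st,ce=cv2.connectedComponentsWithStats(m); i=1+st[1:,4].argmax(); q=P[l==i]
    print(n,'rim',len(q),np.median(q[:,2]),cv2.minAreaRect(q[:,:2].astype(np.float32)))
    p=(S<50)&(Z>60)&(Z<75)&ok&(Y>50)&(Y<420)&(X>380)&(X<750); m=p.astype(np.uint8)
    nn,l,st,ce=cv2.connectedComponentsWithStats(m); i=1+st[1:,4].argmax(); q=P[l==i]; print(n,'plat',len(q),np.median(q,0),cv2.minAreaRect(q[:,:2].astype(np.float32)))
```

```text
top nutpx [ 633.26293092 -280.66506694   39.92609637] [ 11 200  51]
top nut 160 [ 623.17969108 -297.44340314   19.81469547] [ 651.53827248 -267.02144853   44.0586812 ] [ 635.85431929 -279.89448689   33.66881713] (np.int64(0),)
  wall far 1415 [[618.5, -321.4, 27.4], [681.3, -226.8, 51.1], [689.9, -84.3, 77.2]]
  wall left 89 [[374.8, -68.4, 27.2], [481.5, -60.3, 53.7], [678.7, -51.4, 77.3]]
  wall right 1684 [[368.2, -321.3, 27.5], [536.6, -312.1, 53.8], [679.6, -274.5, 77.6]]
  wall near 428 [[362.4, -305.1, 28.1], [368.6, -212.3, 54.3], [376.4, -73.9, 77.8]]
top rim 5886 91.92052448642596 ((526.3658447265625, -185.95314025878906), (298.7113037109375, 360.10882568359375), 86.8128662109375)
top plat 47 [445.16757139 215.82707523  64.04056955] ((446.1455383300781, 215.24180603027344), (10.403985977172852, 22.109336853027344), 77.69517517089844)
scene nutpx [ 625.13457926 -283.98262789   29.76896411] [ 12 116  97]
scene nut 147 [ 618.78713331 -296.56272849   10.32541593] [ 643.42705898 -267.83379847   39.64377355] [ 626.37643113 -286.45768743   25.3133224 ] (np.int64(0),)
  wall far 3009 [[639.4, -297.1, 28.9], [681.7, -181.2, 54.7], [689.3, -61.5, 77.6]]
  wall left 1787 [[371.7, -66.3, 28.6], [518.5, -55.9, 54.8], [675.5, -48.8, 77.8]]
  wall right 1303 [[356.7, -307.6, 27.4], [391.2, -286.2, 49.0], [680.1, -262.7, 75.1]]
  wall near 2630 [[356.8, -298.7, 27.2], [362.9, -194.8, 45.4], [370.5, -69.4, 63.6]]
scene rim 5428 91.05149918934603 ((523.8828125, -183.43064880371094), (299.90167236328125, 364.2886657714844), 87.01889038085938)
scene plat 4011 [645.32732614 185.14342301  66.90235324] ((662.6065063476562, 197.969482421875), (227.40499877929688, 205.27877807617188), 82.00588989257812)
```

View pics/c2.png

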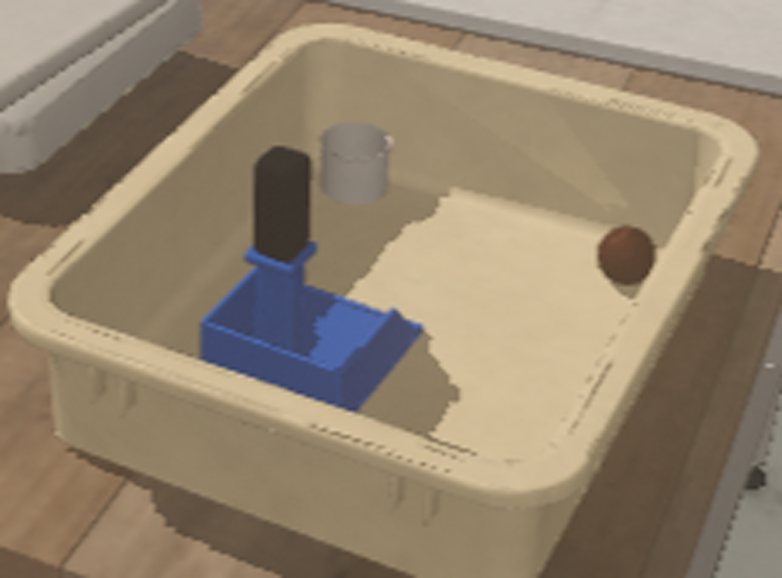

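Run:
```python
from h import *
for n in ['top','scene']:
    c=dict(np.load(f'pics/{n}0.npz')); P=pts(c); hsv=cv2.cvtColor(c['color'],cv2.COLOR_BGR2HSV); H,S,V=[hsv[...,i].astype(int) for i in range(3)]
    X,Y,Z=P[...,0],P[...,1],P[...,2]; ok=c['range_z']>0
    if n=='top': print(P[165,165],P[115,130],P[205,200],hsv[165,165])
    else: print(P[170,210],hsv[170,210])
    p=(Z>60)&(Z<73)&ok&(Y>20)&(Y<420)&(X>380)&(X<750)
    if n=='top': p=ok&(Z>60)&(Z<73)&(Y>0)&(Y<500)&(X>300)&(X<800)
    m=cv2.morphologyEx(p.astype(np.uint8),cv2.MORPH_OPEN,np.ones((5,5)))
    nn,l,st,ce=cv2.connectedComponentsWithStats(m)
    for i in 1+np.argsort(-st[1:,4])[:2]:
        q=P[l==i]; print(n,'plat',len(q),st[i],np.median(q,0),cv2.minAreaRect(q[:,:2].astype(np.float32)))
# scoop side/back edges in top: rays of blue contour, use Z<9 floor region? use grip post & nose
c=dict(np.load('pics/top0.npz')); P=pts(c); hsv=cv2.cvtColor(c['color'],cv2.COLOR_BGR2HSV)
b=(hsv[...,0]>105)&(hsv[...,0]<130)&(hsv[...,1]>130)&(P[...,0]<570)&(P[...,1]<-80)&(P[...,1]>-220)&(P[...,0]>420)
# nose: per column topmost blue
ys=[];
for u in range(300,355):
    r=np.where(b[:,u])[0]
    if len(r)>15: ys.append(P[r[0]+1,u])
ys=np.array(ys); print(len(ys)); f=np.polyfit(ys[3:-3,1],ys[3:-3,0],1); print('nose dx/dy',f,np.degrees(np.arctan(-f[0])),ys[[3,-4]])
rt=[];lf=[]
for v in range(215,290):
    r=np.where(b[v])[0]
    if len(r)>15: rt.append(P[v,r[-1]-1]); lf.append(P[v,r[0]+1])
for a in (rt,lf):
    a=np.array(a)[3:-3]; f=np.polyfit(a[:,0],a[:,1],1); print('side',np.degrees(np.arctan(f[0])),a[0],a[-1])
```

```text
[683.77520205 188.11794786  66.39132219] [800.6225179  268.27862044  63.62095381] [594.74755184 112.81130818  66.54362329] [ 17  63 137]
top plat 10834 [  103   114   118   111 10834] [676.12629455 192.13476037  67.26483563] ((682.6585083007812, 194.3756561279297), (225.285888671875, 235.52037048339844), 81.1845474243164)
top plat 1009 [ 118  260   36   36 1009] [449.52278987 243.44245222  63.75208292] ((449.26556396484375, 243.44525146484375), (72.8686294555664, 70.19043731689453), 88.25718688964844)
[673.4626123  181.28144926  68.59411968] [ 17  28 189]
scene plat 3912 [ 141  151  124   53 3912] [644.28446818 184.63726988  66.90691893] ((662.190185546875, 198.45819091796875), (226.55282592773438, 204.3182830810547), 82.00588989257812)
scene plat 524 [106 204  36  20 524] [443.60900482 243.97176881  63.22149396] ((445.1953125, 244.1356658935547), (70.1812973022461, 70.8430404663086), 59.97507858276367)
40
nose dx/dy [-3.77750394e-01  4.81454006e+02] 20.69407767658965 [[ 545.31350476 -118.03052061    8.17439298]
 [ 539.04119945 -191.10856014    6.46400224]]
side -5.594928474205368 [ 536.74767366 -190.88283883    7.04050888] [ 453.83599839 -181.71848652    6.99036739]
side -21.172658994752947 [ 538.9188309  -117.94315919    5.83679863] [ 454.8787299  -104.94396055   45.108435  ]
```

Call:
play_rows(commands=[{"y": -0.03, "z": 0.025, "ax": -1}, {"y": -0.06, "z": 0.05, "ax": -2}, {"y": -0.09, "z": 0.074, "ax": -3}, {"y": -0.12, "z": 0.099, "ax": -4}, {"y": -0.15, "z": 0.124, "ax": -5}, {"y": -0.18, "z": 0.149, "ax": -6}, {"y": -0.21, "z": 0.173, "ax": -7}, {"y": -0.24, "z": 0.198, "ax": -8}, {"y": -0.27, "z": 0.223, "ax": -9}, {"y": -0.3, "z": 0.248, "ax": -10}, {"y": -0.33, "z": 0.272, "ax": -11}, {"y": -0.36, "z": 0.297, "ax": -11.6}, {"y": -0.39, "z": 0.322, "ax": -11.6}, {"y": -0.42, "z": 0.347, "ax": -11.6}, {"y": -0.45, "z": 0.371, "ax": -11.6}, {"y": -0.48, "z": 0.396, "ax": -11.6}, {"y": -0.51, "z": 0.421, "ax": -11.6}, {"y": -0.54, "z": 0.446, "ax": -11.6}, {"y": -0.56, "z": 0.462, "ax": -11.6}, {"y": -0.579, "z": 0.478, "ax": -11.6}])

```text
validation failed for argument at $.co...
```

Run:
```python
from h import *
s=arm.sense(); print(s['ee_pos'],s['tool_rot'].round(4).tolist(),s['time_s'],s['force'])
c=shot('wrist','w1')
```

```text
[168.6163397  549.49330905 403.93055122] [[-0.0007, 0.2934, 0.956], [-0.0013, 0.956, -0.2934], [-1.0, -0.0014, -0.0003]] 0.15 [ 0.07084905 -0.20334135 -0.27967471]
```

View pics/w1.png

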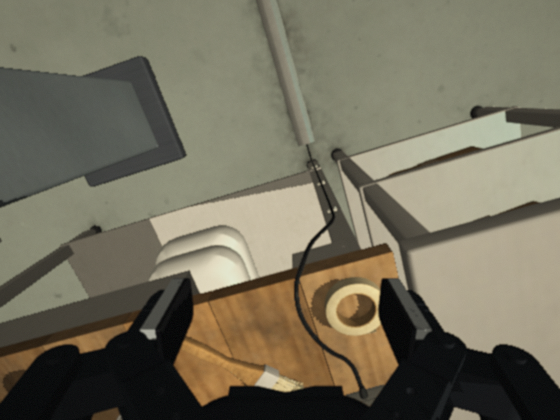

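The rows were rejected, and the wrist picture shows the arm still at its start, over the table edge. I suspect every row needs all its fields, so I'll test that with one small row.

Call:
play_rows(commands=[{"ax": -1, "ay": 0, "az": 0, "x": 0, "y": -0.03, "z": 0.025, "grip": 0.085}])

```text
time_s: 0.28
ee_pos: [182.6, 516.0, 403.5]
tool_rot: [[-0.002, 0.273, 0.962], [0.001, 0.962, -0.273], [-1.0, 0.0, -0.002]]
force: [0.6, -0.8, 2.2]
finger_gap: 84.8
```

Call:
play_rows(commands=[{"ax": -1, "ay": 0, "az": 0, "x": 0, "y": -0.03, "z": 0.024, "grip": 0.085}, {"ax": -2, "ay": 0, "az": 0, "x": 0, "y": -0.06, "z": 0.048, "grip": 0.085}, {"ax": -3, "ay": 0, "az": 0, "x": 0, "y": -0.09, "z": 0.072, "grip": 0.085}, {"ax": -4, "ay": 0, "az": 0, "x": 0, "y": -0.12, "z": 0.096, "grip": 0.085}, {"ax": -5, "ay": 0, "az": 0, "x": 0, "y": -0.15, "z": 0.12, "grip": 0.085}, {"ax": -6, "ay": 0, "az": 0, "x": 0, "y": -0.18, "z": 0.144, "grip": 0.085}, {"ax": -7, "ay": 0, "az": 0, "x": 0, "y": -0.21, "z": 0.168, "grip": 0.085}, {"ax": -8, "ay": 0, "az": 0, "x": 0, "y": -0.24, "z": 0.191, "grip": 0.085}, {"ax": -9, "ay": 0, "az": 0, "x": 0, "y": -0.27, "z": 0.215, "grip": 0.085}, {"ax": -10, "ay": 0, "az": 0, "x": 0, "y": -0.3, "z": 0.239, "grip": 0.085}, {"ax": -10.6, "ay": 0, "az": 0, "x": 0, "y": -0.33, "z": 0.263, "grip": 0.085}, {"ax": -10.6, "ay": 0, "az": 0, "x": 0, "y": -0.36, "z": 0.286, "grip": 0.085}, {"ax": -10.6, "ay": 0, "az": 0, "x": 0, "y": -0.39, "z": 0.31, "grip": 0.085}, {"ax": -10.6, "ay": 0, "az": 0, "x": 0, "y": -0.42, "z": 0.334, "grip": 0.085}, {"ax": -10.6, "ay": 0, "az": 0, "x": 0, "y": -0.45, "z": 0.358, "grip": 0.085}, {"ax": -10.6, "ay": 0, "az": 0, "x": 0, "y": -0.48, "z": 0.382, "grip": 0.085}, {"ax": -10.6, "ay": 0, "az": 0, "x": 0, "y": -0.51, "z": 0.406, "grip": 0.085}, {"ax": -10.6, "ay": 0, "az": 0, "x": 0, "y": -0.535, "z": 0.425, "grip": 0.085}, {"ax": -10.6, "ay": 0, "az": 0, "x": 0, "y": -0.55, "z": 0.437, "grip": 0.085}, {"ax": -10.6, "ay": 0, "az": 0, "x": 0, "y": -0.557, "z": 0.443, "grip": 0.085}])

```text
time_s: 1.95
ee_pos: [455.8, -146.5, 404.5]
tool_rot: [[-0.0, 0.098, 0.995], [-0.0, 0.995, -0.098], [-1.0, -0.0, -0.0]]
force: [-0.0, 0.5, -0.3]
finger_gap: 85.0
```

Run:
```python
from h import *
c=shot('wrist','w2')
s=arm.sense(); print(s['ee_pos'],s['tool_rot'].round(4).tolist(),s['time_s'],s['force'])
P=pts(c); Z=P[...,2]; V=c['color'].max(2)
m=((V<75)&(Z>145)&(Z<165)).astype(np.uint8); nn,l,st,ce=cv2.connectedComponentsWithStats(m)
for i in range(1,nn):
    if st[i,4]>300: q=P[l==i]; print(st[i],np.median(q,0),cv2.minAreaRect(q[:,:2].astype(np.float32)))
```

```text
[ 455.96847323 -146.46705979  404.45641181] [[-0.0002, 0.0977, 0.9952], [-0.0005, 0.9952, -0.0977], [-1.0, -0.0005, -0.0001]] 2.0 [-0.85311525 -1.46340152  0.26881442]
[272 205  33  33 986] [ 453.32123973 -144.08301806  154.01287912] ((454.90167236328125, -144.1295166015625), (23.672046661376953, 22.24105453491211), 83.14851379394531)
```

View pics/w2.png

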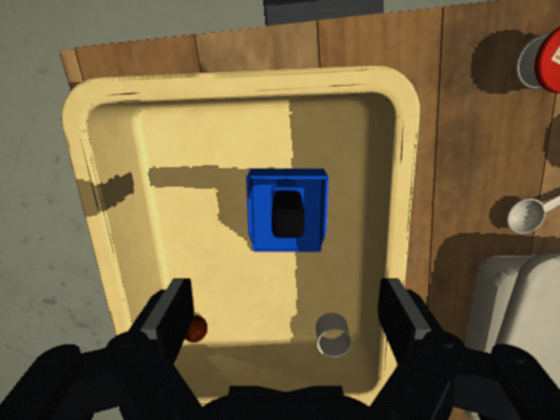

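The wrist view shows the scoop at (288,210) with its black grip in the middle and the chestnut at (195,327). The ring is at (332,335). The measured grip centre is (455,-144), with its top at z 154, which agrees with the top view. I'll descend onto it.

Call:
play_rows(commands=[{"ax": 0, "ay": 0, "az": 0, "x": 0.02, "y": 0.002, "z": -0.001, "grip": 0.085}, {"ax": 0, "ay": 0, "az": 0, "x": 0.05, "y": 0.002, "z": -0.001, "grip": 0.085}, {"ax": 0, "ay": 0, "az": 0, "x": 0.08, "y": 0.002, "z": -0.001, "grip": 0.085}, {"ax": 0, "ay": 0, "az": 0, "x": 0.1, "y": 0.002, "z": -0.001, "grip": 0.085}, {"ax": 0, "ay": 0, "az": 0, "x": 0.112, "y": 0.002, "z": -0.001, "grip": 0.085}, {"ax": 0, "ay": 0, "az": 0, "x": 0.118, "y": 0.002, "z": -0.001, "grip": 0.085}, {"ax": 0, "ay": 0, "az": 0, "x": 0.118, "y": 0.002, "z": -0.001, "grip": 0.085}])

```text
time_s: 2.58
ee_pos: [453.9, -140.8, 285.4]
tool_rot: [[-0.003, 0.094, 0.996], [0.002, 0.996, -0.094], [-1.0, 0.002, -0.003]]
force: [-0.1, 1.4, 0.4]
finger_gap: 84.8
```

Run:
```python
from h import *
c=dict(np.load('pics/w2.npz')); P=pts(c); X,Y,Z=[P[...,i] for i in range(3)]; hsv=cv2.cvtColor(c['color'],cv2.COLOR_BGR2HSV); H,S,V=[hsv[...,i].astype(int) for i in range(3)]
k=((H<12)|(H>170))&(S>120)&(np.hypot(X-636,Y+282)<40); q=P[k]; print('nut',len(q),q.min(0),q.max(0))
b=(H>105)&(H<130)&(S>130)&(X<570)&(Y<-80)&(Y>-220); q=P[b]; print(cv2.minAreaRect(q[q[:,2]<60][:,:2].astype(np.float32)),cv2.minAreaRect(q[q[:,2]<10][:,:2].astype(np.float32)))
for nm,w in [('left',(Y>-80)&(Y<-30)),('right',(Y<-270)&(Y>-340))]:
    q=P[w&(Z>30)&(Z<80)&(X>380)&(X<560)]
    if len(q)>50: f=np.polyfit(q[:,0],q[:,1],1); print(nm,len(q),np.degrees(np.arctan(f[0])),np.polyval(f,525))
s=arm.sense(); print(s['ee_pos'],s['force'],s['time_s'])
```

```text
nut 337 [ 622.54905668 -288.36688567   17.003721  ] [ 646.49538164 -266.62282041   41.53224548]
((495.8408203125, -148.56651306152344), (83.81724548339844, 102.59906005859375), 84.29598999023438) ((496.16497802734375, -149.0314483642578), (79.67129516601562, 102.0014877319336), 84.5778579711914)
left 2675 -2.855526046393251 -57.049271615172316
right 4497 -3.2217127397513905 -314.06744844074774
[ 453.93496788 -140.7870142   285.40615366] [-0.06358279  1.42638773  0.38897439] 2.5833
```

Call:
play_rows(commands=[{"ax": 0, "ay": 0, "az": 0, "x": 0, "y": -0.0025, "z": 0.001, "grip": 0.085}, {"ax": 0, "ay": 0, "az": 0, "x": 0, "y": -0.0025, "z": 0.001, "grip": 0.05}, {"ax": 0, "ay": 0, "az": 0, "x": 0, "y": -0.0025, "z": 0.001, "grip": 0.035}, {"ax": 0, "ay": 0, "az": 0, "x": 0, "y": -0.0025, "z": 0.001, "grip": 0.028}, {"ax": 0, "ay": 0, "az": 0, "x": 0, "y": -0.0025, "z": 0.001, "grip": 0.02}, {"ax": 0, "ay": 0, "az": 0, "x": 0, "y": -0.0025, "z": 0.001, "grip": 0.01}, {"ax": 0, "ay": 0, "az": 0, "x": 0, "y": -0.0025, "z": 0.001, "grip": 0.01}, {"ax": 0, "ay": 0, "az": 0, "x": 0, "y": -0.0025, "z": 0.001, "grip": 0.01}], newtons=80)

```text
time_s: 3.25
ee_pos: [455.6, -144.9, 287.2]
tool_rot: [[0.001, 0.095, 0.995], [-0.001, 0.995, -0.095], [-1.0, -0.001, 0.001]]
force: [-0.5, -0.6, 3.0]
finger_gap: 23.2
```

Run:
```python
from h import *
c=shot('top','t3');shot('scene','s3')
s=arm.sense(); print(s['ee_pos'],s['tool_rot'].round(4).tolist(),s['force'],s['wrist_torque'],s['time_s'],s['finger_gap'])
P=pts(c); X,Y,Z=[P[...,i] for i in range(3)]; hsv=cv2.cvtColor(c['color'],cv2.COLOR_BGR2HSV); H,S,V=[hsv[...,i].astype(int) for i in range(3)]
b=(H>105)&(H<130)&(S>130)&(X<570)&(Y<-80)&(Y>-220)&(X>400); q=P[b]; print(cv2.minAreaRect(q[q[:,2]<60][:,:2].astype(np.float32)))
```

```text
[ 455.5952354  -144.90134488  287.1912963 ] [[0.0008, 0.0952, 0.9955], [-0.0008, 0.9955, -0.0952], [-1.0, -0.0007, 0.0009]] [-1.16684891 -0.67264411  3.92913212] [-0.09384747  0.07960307 -0.01475094] 3.35 22.65782531493173
((540.642822265625, -118.88236999511719), (9.850854873657227, 20.361927032470703), 61.44621658325195)
```

View pics/s3.png

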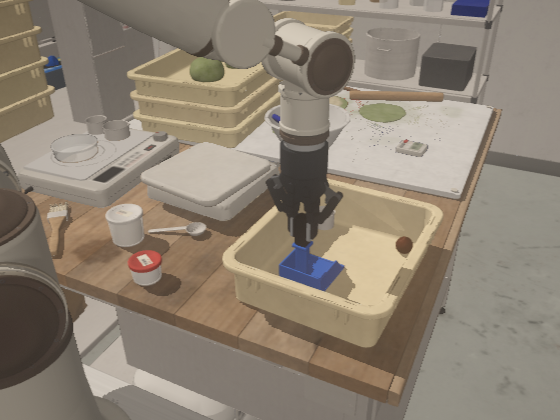

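The scene view shows the fingers closed on the black grip at about (305,215), with a gap of 23 mm. The scoop is on the floor. I'll slide it sideways along the floor into line with the chestnut and square it to the tray.

Call:
play_rows(commands=[{"ax": -0.2, "ay": 0, "az": 0, "x": 0, "y": -0.004, "z": 0, "grip": 0.01}, {"ax": -0.4, "ay": 0, "az": 0, "x": 0, "y": -0.012, "z": 0.001, "grip": 0.01}, {"ax": -0.6, "ay": 0, "az": 0, "x": 0, "y": -0.022, "z": 0.001, "grip": 0.01}, {"ax": -0.8, "ay": 0, "az": 0, "x": 0, "y": -0.032, "z": 0.001, "grip": 0.01}, {"ax": -1, "ay": 0, "az": 0, "x": 0, "y": -0.042, "z": 0.002, "grip": 0.01}, {"ax": -1.2, "ay": 0, "az": 0, "x": 0, "y": -0.052, "z": 0.002, "grip": 0.01}, {"ax": -1.4, "ay": 0, "az": 0, "x": 0, "y": -0.062, "z": 0.003, "grip": 0.01}, {"ax": -1.6, "ay": 0, "az": 0, "x": 0, "y": -0.072, "z": 0.003, "grip": 0.01}, {"ax": -1.8, "ay": 0, "az": 0, "x": 0, "y": -0.082, "z": 0.004, "grip": 0.01}, {"ax": -2, "ay": 0, "az": 0, "x": 0, "y": -0.092, "z": 0.004, "grip": 0.01}, {"ax": -2.2, "ay": 0, "az": 0, "x": 0, "y": -0.1, "z": 0.004, "grip": 0.01}, {"ax": -2.4, "ay": 0, "az": 0, "x": 0, "y": -0.107, "z": 0.005, "grip": 0.01}, {"ax": -2.4, "ay": 0, "az": 0, "x": 0, "y": -0.112, "z": 0.005, "grip": 0.01}, {"ax": -2.4, "ay": 0, "az": 0, "x": 0, "y": -0.115, "z": 0.005, "grip": 0.01}, {"ax": -2.4, "ay": 0, "az": 0, "x": 0, "y": -0.116, "z": 0.005, "grip": 0.01}])

```text
time_s: 4.6
ee_pos: [449.3, -261.3, 287.2]
tool_rot: [[0.001, 0.054, 0.999], [0.001, 0.999, -0.054], [-1.0, 0.001, 0.0]]
force: [0.2, 5.2, 10.0]
finger_gap: 23.0
```

Run:
```python
from h import *
c=shot('top','t4');d=shot('scene','s4')
s=arm.sense(); print(s['ee_pos'],s['tool_rot'].round(4).tolist(),s['force'],s['wrist_torque'],s['time_s'],s['finger_gap'])
a=np.hstack([cv2.resize(x['color'][v:v+170,u:u+170],(400,400)) for x,v,u in((c,150,265),(d,180,280))]); cv2.imwrite('pics/m4.png',a)
```

```text
[ 449.39995743 -261.14199098  287.18649638] [[0.0006, 0.0538, 0.9986], [0.0004, 0.9986, -0.0538], [-1.0, 0.0004, 0.0006]] [-0.07548723  3.98208239  8.64816282] [ 0.62291036  0.07858974 -0.06643939] 4.7 23.161057770417983
```

View pics/m4.png

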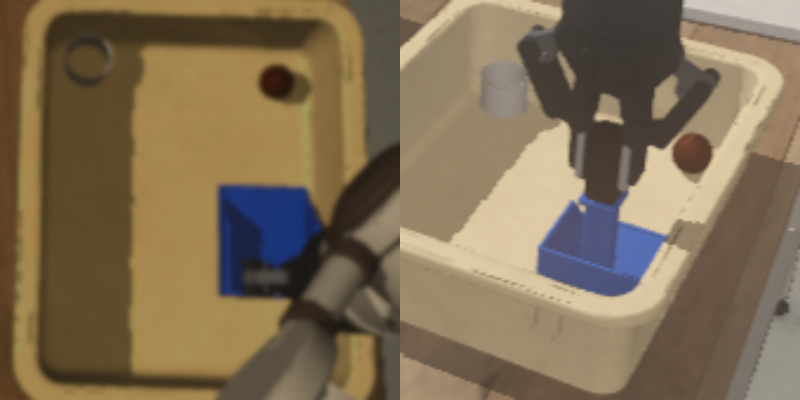

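The top crop shows the scoop (265,240 in the crop) lined up below the chestnut (277,82) and close to the right wall. I'll push forward, slowing before contact.

Call:
play_rows(commands=[{"ax": 0, "ay": 0, "az": 0, "x": -0.0005, "y": 0, "z": 0.004, "grip": 0.01}, {"ax": 0, "ay": 0, "az": 0, "x": -0.0005, "y": 0, "z": 0.012, "grip": 0.01}, {"ax": 0, "ay": 0, "az": 0, "x": -0.0005, "y": 0, "z": 0.022, "grip": 0.01}, {"ax": 0, "ay": 0, "az": 0, "x": -0.0005, "y": 0, "z": 0.032, "grip": 0.01}, {"ax": 0, "ay": 0, "az": 0, "x": -0.0005, "y": 0, "z": 0.042, "grip": 0.01}, {"ax": 0, "ay": 0, "az": 0, "x": -0.0005, "y": 0, "z": 0.05, "grip": 0.01}, {"ax": 0, "ay": 0, "az": 0, "x": -0.0005, "y": 0, "z": 0.057, "grip": 0.01}, {"ax": 0, "ay": 0, "az": 0, "x": -0.0005, "y": 0, "z": 0.063, "grip": 0.01}, {"ax": 0, "ay": 0, "az": 0, "x": -0.0005, "y": 0, "z": 0.068, "grip": 0.01}, {"ax": 0, "ay": 0, "az": 0, "x": -0.0005, "y": 0, "z": 0.072, "grip": 0.01}, {"ax": 0, "ay": 0, "az": 0, "x": -0.0005, "y": 0, "z": 0.076, "grip": 0.01}, {"ax": 0, "ay": 0, "az": 0, "x": -0.0005, "y": 0, "z": 0.08, "grip": 0.01}, {"ax": 0, "ay": 0, "az": 0, "x": -0.0005, "y": 0, "z": 0.083, "grip": 0.01}, {"ax": 0, "ay": 0, "az": 0, "x": -0.0005, "y": 0, "z": 0.086, "grip": 0.01}, {"ax": 0, "ay": 0, "az": 0, "x": -0.0005, "y": 0, "z": 0.089, "grip": 0.01}, {"ax": 0, "ay": 0, "az": 0, "x": -0.0005, "y": 0, "z": 0.092, "grip": 0.01}, {"ax": 0, "ay": 0, "az": 0, "x": -0.0005, "y": 0, "z": 0.095, "grip": 0.01}, {"ax": 0, "ay": 0, "az": 0, "x": -0.0005, "y": 0, "z": 0.098, "grip": 0.01}, {"ax": 0, "ay": 0, "az": 0, "x": -0.0005, "y": 0, "z": 0.1, "grip": 0.01}])

```text
time_s: 6.28
ee_pos: [548.8, -267.2, 287.3]
tool_rot: [[-0.002, 0.053, 0.999], [-0.002, 0.999, -0.053], [-1.0, -0.002, -0.001]]
force: [-3.9, -1.4, 6.4]
finger_gap: 23.3
```

```bash
cat > look.py <<'E'
from h import *
import sys
t=sys.argv[1]
c=shot('top','t'+t);d=shot('scene','s'+t)
s=arm.sense(); print(s['ee_pos'],s['tool_rot'].round(4).tolist(),s['force'],s['wrist_torque'],s['time_s'],s['finger_gap'])
a=np.hstack([cv2.resize(x['color'][v:v+130,u:u+130],(400,400),interpolation=2) for x,v,u in((c,150,300),(d,180,320))]); cv2.imwrite(f'pics/m{t}.png',a)
E
python3 look.py 5
```

```text
[ 548.91351541 -267.14939708  287.26399897] [[-0.0009, 0.0534, 0.9986], [-0.0016, 0.9986, -0.0534], [-1.0, -0.0017, -0.0008]] [-2.25248875 -1.61271181  4.5967065 ] [0.00743131 0.25444392 0.07305173] 6.3833 23.15151105950497
```

View pics/m5.png

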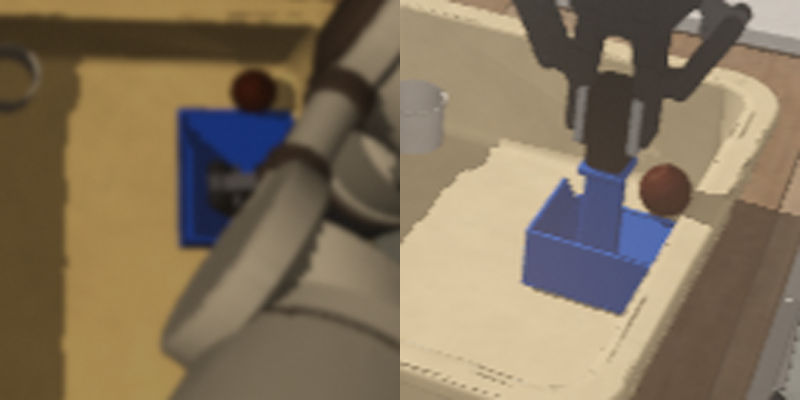

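The crops show the chestnut sitting against the nose (253,92 in the left one) and moving with it. About 37 mm remain to the end wall, so I'll push 33.

Call:
play_rows(commands=[{"ax": 0, "ay": 0, "az": 0, "x": 0, "y": 0, "z": 0.002, "grip": 0.01}, {"ax": 0, "ay": 0, "az": 0, "x": 0, "y": 0, "z": 0.004, "grip": 0.01}, {"ax": 0, "ay": 0, "az": 0, "x": 0, "y": 0, "z": 0.006, "grip": 0.01}, {"ax": 0, "ay": 0, "az": 0, "x": 0, "y": 0, "z": 0.008, "grip": 0.01}, {"ax": 0, "ay": 0, "az": 0, "x": 0, "y": 0, "z": 0.01, "grip": 0.01}, {"ax": 0, "ay": 0, "az": 0, "x": 0, "y": 0, "z": 0.012, "grip": 0.01}, {"ax": 0, "ay": 0, "az": 0, "x": 0, "y": 0, "z": 0.014, "grip": 0.01}, {"ax": 0, "ay": 0, "az": 0, "x": 0, "y": 0, "z": 0.016, "grip": 0.01}, {"ax": 0, "ay": 0, "az": 0, "x": 0, "y": 0, "z": 0.018, "grip": 0.01}, {"ax": 0, "ay": 0, "az": 0, "x": 0, "y": 0, "z": 0.02, "grip": 0.01}, {"ax": 0, "ay": 0, "az": 0, "x": 0, "y": 0, "z": 0.022, "grip": 0.01}, {"ax": 0, "ay": 0, "az": 0, "x": 0, "y": 0, "z": 0.024, "grip": 0.01}, {"ax": 0, "ay": 0, "az": 0, "x": 0, "y": 0, "z": 0.026, "grip": 0.01}, {"ax": 0, "ay": 0, "az": 0, "x": 0, "y": 0, "z": 0.028, "grip": 0.01}, {"ax": 0, "ay": 0, "az": 0, "x": 0, "y": 0, "z": 0.03, "grip": 0.01}, {"ax": 0, "ay": 0, "az": 0, "x": 0, "y": 0, "z": 0.032, "grip": 0.01}, {"ax": 0, "ay": 0, "az": 0, "x": 0, "y": 0, "z": 0.033, "grip": 0.01}, {"ax": 0, "ay": 0, "az": 0, "x": 0, "y": 0, "z": 0.033, "grip": 0.01}])

```text
time_s: 7.88
ee_pos: [581.7, -269.0, 287.3]
tool_rot: [[-0.001, 0.053, 0.999], [-0.002, 0.999, -0.053], [-1.0, -0.002, -0.001]]
force: [-3.9, -0.9, 6.0]
finger_gap: 23.4
```

```bash
python3 look.py 6
```

```text
[ 581.6752999  -268.97296817  287.28634711] [[-0.0011, 0.0536, 0.9986], [-0.0016, 0.9986, -0.0536], [-1.0, -0.0016, -0.001]] [-2.61025265 -0.39677812  5.06617889] [0.01055169 0.38480178 0.01179589] 7.9833 23.07169486833713
```

View pics/m6.png

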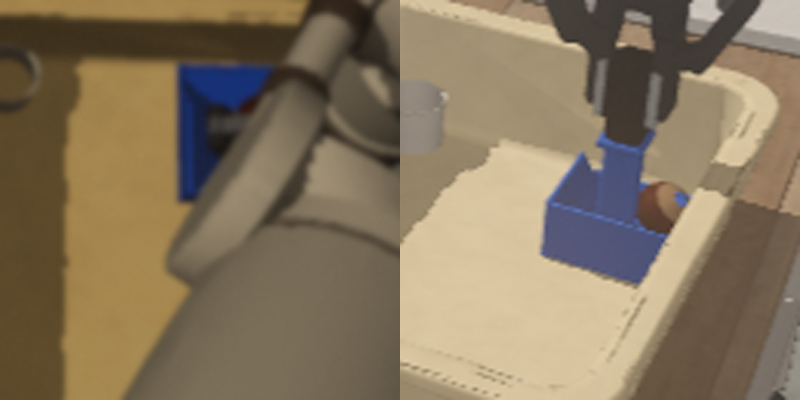

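Run:
```python
from h import *
c=shot('wrist','w6')
c=dict(np.load('pics/s6.npz')); cv2.imwrite('pics/z6.png',cv2.resize(c['color'][200:280,350:450],(800,640)[:2],interpolation=2)[:600])
P=pts(c); hsv=cv2.cvtColor(c['color'],cv2.COLOR_BGR2HSV); H,S,V=[hsv[...,i].astype(int) for i in range(3)]
X,Y,Z=[P[...,i] for i in range(3)]
k=(X>560)&(X<690)&(Y<-230)&(Y>-325)&(Z>12)&(Z<60)&(H<16)&(S>50)&(S<220); q=P[k]; print(len(q),np.percentile(q,[2,50,98],axis=0))
```

```text
173 [[ 610.32869597 -296.77803838   15.5651206 ]
 [ 616.37315613 -285.87128396   31.93050145]
 [ 632.54893972 -274.17585031   40.64536298]]
```

View pics/w6.png

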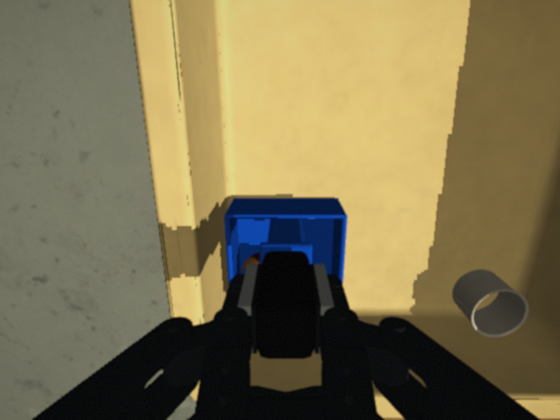

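View pics/z6.png

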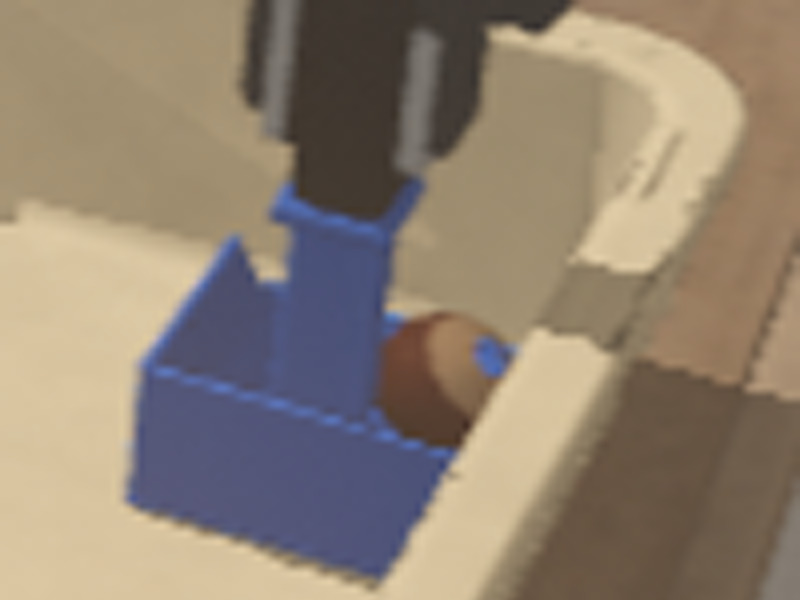

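The chestnut lies fully inside the pan. In the scene view it is at (405,248), with blue floor visible in front of it. Its near edge is at x 610, so its centre is about 4 mm ahead of the pan centre, and its top at z 41 puts it on the pan floor. I'll back off a little and lift level.

Call:
play_rows(commands=[{"ax": 0, "ay": 0, "az": 0, "x": 0, "y": 0, "z": -0.001, "grip": 0.01}, {"ax": 0, "ay": 0, "az": 0, "x": 0, "y": 0.001, "z": -0.003, "grip": 0.01}, {"ax": 0, "ay": 0, "az": 0, "x": -0.001, "y": 0.002, "z": -0.005, "grip": 0.01}, {"ax": 0, "ay": 0, "az": 0, "x": -0.003, "y": 0.003, "z": -0.007, "grip": 0.01}, {"ax": 0, "ay": 0, "az": 0, "x": -0.006, "y": 0.004, "z": -0.009, "grip": 0.01}, {"ax": 0, "ay": 0, "az": 0, "x": -0.01, "y": 0.005, "z": -0.01, "grip": 0.01}, {"ax": 0, "ay": 0, "az": 0, "x": -0.015, "y": 0.005, "z": -0.01, "grip": 0.01}, {"ax": 0, "ay": 0, "az": 0, "x": -0.021, "y": 0.005, "z": -0.01, "grip": 0.01}, {"ax": 0, "ay": 0, "az": 0, "x": -0.028, "y": 0.005, "z": -0.01, "grip": 0.01}, {"ax": 0, "ay": 0, "az": 0, "x": -0.036, "y": 0.005, "z": -0.01, "grip": 0.01}, {"ax": 0, "ay": 0, "az": 0, "x": -0.045, "y": 0.005, "z": -0.01, "grip": 0.01}, {"ax": 0, "ay": 0, "az": 0, "x": -0.055, "y": 0.005, "z": -0.01, "grip": 0.01}, {"ax": 0, "ay": 0, "az": 0, "x": -0.065, "y": 0.005, "z": -0.01, "grip": 0.01}, {"ax": 0, "ay": 0, "az": 0, "x": -0.075, "y": 0.005, "z": -0.01, "grip": 0.01}, {"ax": 0, "ay": 0, "az": 0, "x": -0.085, "y": 0.005, "z": -0.01, "grip": 0.01}, {"ax": 0, "ay": 0, "az": 0, "x": -0.095, "y": 0.005, "z": -0.01, "grip": 0.01}, {"ax": 0, "ay": 0, "az": 0, "x": -0.104, "y": 0.005, "z": -0.01, "grip": 0.01}, {"ax": 0, "ay": 0, "az": 0, "x": -0.111, "y": 0.005, "z": -0.01, "grip": 0.01}, {"ax": 0, "ay": 0, "az": 0, "x": -0.116, "y": 0.005, "z": -0.01, "grip": 0.01}, {"ax": 0, "ay": 0, "az": 0, "x": -0.118, "y": 0.005, "z": -0.01, "grip": 0.01}])

```text
time_s: 9.7
ee_pos: [572.5, -262.3, 406.3]
tool_rot: [[0.001, 0.053, 0.999], [-0.001, 0.999, -0.053], [-1.0, -0.001, 0.001]]
force: [-0.0, 0.1, -1.9]
finger_gap: 23.1
```

Run:
```python
from h import *
c=shot('top','t7');d=shot('scene','s7')
s=arm.sense(); print(s['ee_pos'],s['tool_rot'].round(4).tolist(),s['force'],s['wrist_torque'],s['time_s'],s['finger_gap'])
cv2.imwrite('pics/m7.png',np.hstack([cv2.resize(x['color'][v:v+160,u:u+160],(400,400),interpolation=2) for x,v,u in((c,120,290),(d,130,310))]))
```

```text
[ 572.42759595 -262.22413085  405.42209721] [[0.0002, 0.0534, 0.9986], [-0.0002, 0.9986, -0.0534], [-1.0, -0.0002, 0.0002]] [ 0.13956972 -0.61735164 -1.60631308] [ 0.02094398 -0.0413291   0.02830553] 9.8 23.137952756880267
```

View pics/m7.png

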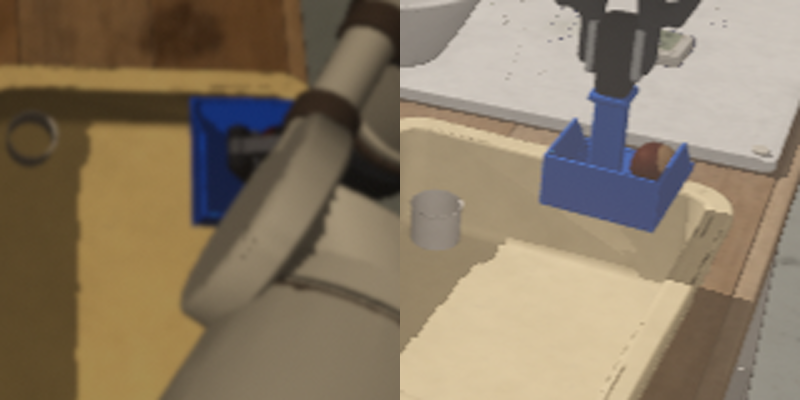

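The scoop is clear of the tray and level, with the chestnut inside (652,160 in the right crop). I'll carry it smoothly over to the platter.

Call:
play_rows(commands=[{"ax": 0, "ay": 0, "az": 0, "x": 0, "y": 0.001, "z": 0, "grip": 0.01}, {"ax": 0, "ay": 0, "az": 0, "x": 0, "y": 0.003, "z": 0.0003, "grip": 0.01}, {"ax": 0, "ay": 0, "az": 0, "x": 0, "y": 0.006, "z": 0.0006, "grip": 0.01}, {"ax": 0, "ay": 0, "az": 0, "x": 0, "y": 0.01, "z": 0.001, "grip": 0.01}, {"ax": 0, "ay": 0, "az": 0, "x": 0, "y": 0.015, "z": 0.0014, "grip": 0.01}, {"ax": 0, "ay": 0, "az": 0, "x": 0, "y": 0.021, "z": 0.002, "grip": 0.01}, {"ax": 0, "ay": 0, "az": 0, "x": 0, "y": 0.028, "z": 0.0027, "grip": 0.01}, {"ax": 0, "ay": 0, "az": 0, "x": 0, "y": 0.036, "z": 0.0034, "grip": 0.01}, {"ax": 0, "ay": 0, "az": 0, "x": 0, "y": 0.045, "z": 0.0043, "grip": 0.01}, {"ax": 0, "ay": 0, "az": 0, "x": 0, "y": 0.055, "z": 0.0052, "grip": 0.01}, {"ax": 0, "ay": 0, "az": 0, "x": 0, "y": 0.066, "z": 0.0063, "grip": 0.01}, {"ax": 0, "ay": 0, "az": 0, "x": 0, "y": 0.078, "z": 0.0074, "grip": 0.01}, {"ax": 0, "ay": 0, "az": 0, "x": 0, "y": 0.091, "z": 0.0087, "grip": 0.01}, {"ax": 0, "ay": 0, "az": 0, "x": 0, "y": 0.105, "z": 0.01, "grip": 0.01}, {"ax": 0, "ay": 0, "az": 0, "x": 0, "y": 0.12, "z": 0.0114, "grip": 0.01}, {"ax": 0, "ay": 0, "az": 0, "x": 0, "y": 0.136, "z": 0.013, "grip": 0.01}, {"ax": 0, "ay": 0, "az": 0, "x": 0, "y": 0.153, "z": 0.0146, "grip": 0.01}, {"ax": 0, "ay": 0, "az": 0, "x": 0, "y": 0.171, "z": 0.0163, "grip": 0.01}, {"ax": 0, "ay": 0, "az": 0, "x": 0, "y": 0.19, "z": 0.0181, "grip": 0.01}, {"ax": 0, "ay": 0, "az": 0, "x": 0, "y": 0.21, "z": 0.02, "grip": 0.01}])

```text
time_s: 11.47
ee_pos: [603.6, -51.7, 405.2]
tool_rot: [[0.0, 0.053, 0.999], [0.0, 0.999, -0.053], [-1.0, 0.0, 0.0]]
force: [0.8, 0.4, -1.4]
finger_gap: 23.3
```

Call:
play_rows(commands=[{"ax": 0, "ay": 0, "az": 0, "x": 0, "y": 0.02, "z": 0.0019, "grip": 0.01}, {"ax": 0, "ay": 0, "az": 0, "x": 0, "y": 0.04, "z": 0.0038, "grip": 0.01}, {"ax": 0, "ay": 0, "az": 0, "x": 0, "y": 0.06, "z": 0.0057, "grip": 0.01}, {"ax": 0, "ay": 0, "az": 0, "x": 0, "y": 0.08, "z": 0.0076, "grip": 0.01}, {"ax": 0, "ay": 0, "az": 0, "x": 0, "y": 0.1, "z": 0.0095, "grip": 0.01}, {"ax": 0, "ay": 0, "az": 0, "x": 0, "y": 0.119, "z": 0.0113, "grip": 0.01}, {"ax": 0, "ay": 0, "az": 0, "x": 0, "y": 0.137, "z": 0.013, "grip": 0.01}, {"ax": 0, "ay": 0, "az": 0, "x": 0, "y": 0.154, "z": 0.0147, "grip": 0.01}, {"ax": 0, "ay": 0, "az": 0, "x": 0, "y": 0.17, "z": 0.0162, "grip": 0.01}, {"ax": 0, "ay": 0, "az": 0, "x": 0, "y": 0.185, "z": 0.0176, "grip": 0.01}, {"ax": 0, "ay": 0, "az": 0, "x": 0, "y": 0.199, "z": 0.019, "grip": 0.01}, {"ax": 0, "ay": 0, "az": 0, "x": 0, "y": 0.212, "z": 0.0202, "grip": 0.01}, {"ax": 0, "ay": 0, "az": 0, "x": 0, "y": 0.223, "z": 0.0212, "grip": 0.01}, {"ax": 0, "ay": 0, "az": 0, "x": 0, "y": 0.232, "z": 0.0221, "grip": 0.01}, {"ax": 0, "ay": 0, "az": 0, "x": 0, "y": 0.239, "z": 0.0228, "grip": 0.01}, {"ax": 0, "ay": 0, "az": 0, "x": 0, "y": 0.244, "z": 0.0232, "grip": 0.01}, {"ax": 0, "ay": 0, "az": 0, "x": 0, "y": 0.248, "z": 0.0236, "grip": 0.01}, {"ax": 0, "ay": 0, "az": 0, "x": 0, "y": 0.25, "z": 0.0238, "grip": 0.01}, {"ax": 0, "ay": 0, "az": 0, "x": 0, "y": 0.251, "z": 0.0239, "grip": 0.01}, {"ax": 0, "ay": 0, "az": 0, "x": 0, "y": 0.252, "z": 0.024, "grip": 0.01}])

```text
time_s: 13.13
ee_pos: [641.1, 196.5, 405.2]
tool_rot: [[-0.0, 0.054, 0.999], [-0.0, 0.999, -0.054], [-1.0, -0.0, -0.0]]
force: [0.2, 1.4, -1.0]
finger_gap: 23.1
```

```bash
cat > lk.py <<'E'
from h import *
import sys
t=sys.argv[1]
c=shot('top','t'+t);d=shot('scene','s'+t)
s=arm.sense(); print(s['ee_pos'],s['tool_rot'].round(4).tolist(),s['force'],s['wrist_torque'],s['time_s'],s['finger_gap'])
cv2.imwrite(f'pics/m{t}.png',np.hstack([cv2.resize(x['color'][v:v+180,u:u+180],(400,400),interpolation=2) for x,v,u in((c,70,80),(d,80,130))]))
E
python3 lk.py 8
```

```text
[641.04270862 196.5652967  405.22092736] [[-0.0, 0.0538, 0.9986], [-0.0001, 0.9986, -0.0538], [-1.0, -0.0001, -0.0]] [ 0.25533107 -0.58213186 -1.96583734] [ 0.00415525 -0.05710617  0.00828839] 13.2333 22.939324967625705
```

View pics/m8.png

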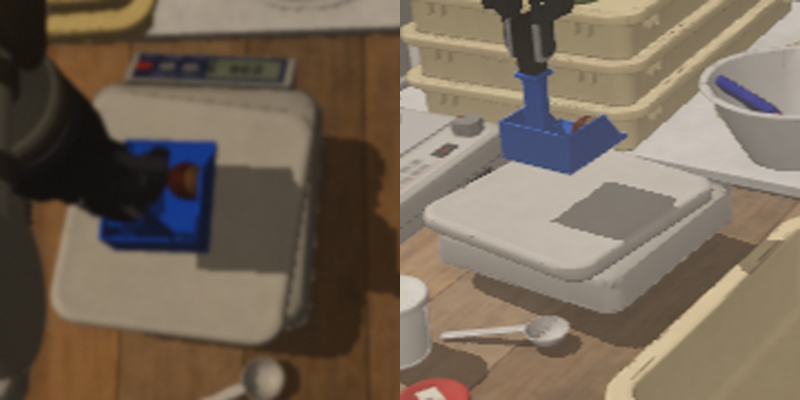

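The chestnut is still inside (183,182 in the left crop), and the scoop is over the platter. I'll descend slowly.

Call:
play_rows(commands=[{"ax": 0, "ay": 0, "az": 0, "x": 0.002, "y": 0, "z": 0, "grip": 0.01}, {"ax": 0, "ay": 0, "az": 0, "x": 0.006, "y": 0, "z": 0, "grip": 0.01}, {"ax": 0, "ay": 0, "az": 0, "x": 0.012, "y": 0, "z": 0, "grip": 0.01}, {"ax": 0, "ay": 0, "az": 0, "x": 0.019, "y": 0, "z": 0, "grip": 0.01}, {"ax": 0, "ay": 0, "az": 0, "x": 0.026, "y": 0, "z": 0, "grip": 0.01}, {"ax": 0, "ay": 0, "az": 0, "x": 0.033, "y": 0, "z": 0, "grip": 0.01}, {"ax": 0, "ay": 0, "az": 0, "x": 0.039, "y": 0, "z": 0, "grip": 0.01}, {"ax": 0, "ay": 0, "az": 0, "x": 0.044, "y": 0, "z": 0, "grip": 0.01}, {"ax": 0, "ay": 0, "az": 0, "x": 0.048, "y": 0, "z": 0, "grip": 0.01}, {"ax": 0, "ay": 0, "az": 0, "x": 0.051, "y": 0, "z": 0, "grip": 0.01}, {"ax": 0, "ay": 0, "az": 0, "x": 0.053, "y": 0, "z": 0, "grip": 0.01}, {"ax": 0, "ay": 0, "az": 0, "x": 0.054, "y": 0, "z": 0, "grip": 0.01}, {"ax": 0, "ay": 0, "az": 0, "x": 0.054, "y": 0, "z": 0, "grip": 0.01}])

```text
time_s: 14.32
ee_pos: [641.0, 196.8, 351.2]
tool_rot: [[0.0, 0.053, 0.999], [0.0, 0.999, -0.053], [-1.0, 0.0, 0.0]]
force: [-0.7, 0.2, -1.9]
finger_gap: 23.1
```

```bash
python3 lk.py 9
python3 - <<'E'
from h import *
c=dict(np.load('pics/t9.npz')); P=pts(c); hsv=cv2.cvtColor(c['color'],cv2.COLOR_BGR2HSV); H,S,V=[hsv[...,i].astype(int) for i in range(3)]
X,Y,Z=[P[...,i] for i in range(3)]
b=(H>105)&(H<130)&(S>130)&(X>600)&(X<770)&(Y>120)&(Y<270)&(Z<115); q=P[b]; print(cv2.minAreaRect(q[:,:2].astype(np.float32)),q[:,2].min())
E
```

```text
[641.09956661 196.82052029 351.53780538] [[0.0006, 0.0534, 0.9986], [0.0001, 0.9986, -0.0534], [-1.0, 0.0001, 0.0005]] [ 0.61523618  0.30754231 -1.27901225] [ 0.01123691  0.03771543 -0.01772556] 14.4167 22.89935470131684
((681.0117797851562, 193.1971435546875), (82.97137451171875, 102.13215637207031), 86.89720153808594) 66.83289178174573
```

View pics/m9.png

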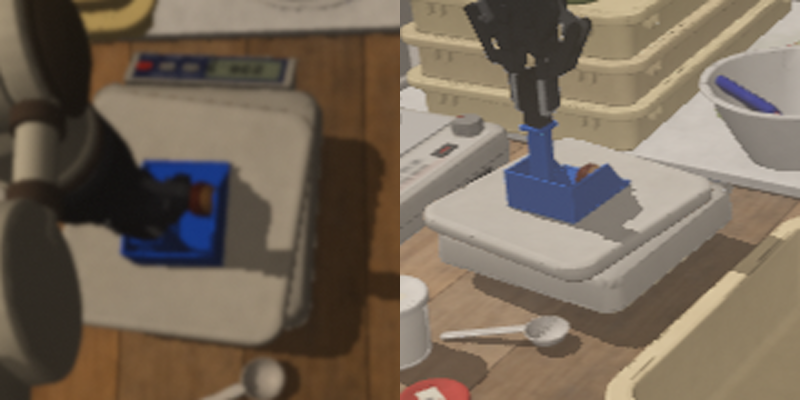

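The scoop centre measures (681,193) against the platter centre (682,194), and it hangs about 2 mm up. I'll lower the last bit in small steps.

Call:
play_rows(commands=[{"ax": 0, "ay": 0, "az": 0, "x": 0.0005, "y": 0, "z": 0, "grip": 0.01}, {"ax": 0, "ay": 0, "az": 0, "x": 0.001, "y": 0, "z": 0, "grip": 0.01}, {"ax": 0, "ay": 0, "az": 0, "x": 0.0015, "y": 0, "z": 0, "grip": 0.01}, {"ax": 0, "ay": 0, "az": 0, "x": 0.002, "y": 0, "z": 0, "grip": 0.01}, {"ax": 0, "ay": 0, "az": 0, "x": 0.002, "y": 0, "z": 0, "grip": 0.01}])

```text
time_s: 14.83
ee_pos: [641.1, 196.8, 350.1]
tool_rot: [[0.001, 0.053, 0.999], [-0.0, 0.999, -0.053], [-1.0, -0.0, 0.001]]
force: [-2.4, -1.7, 2.9]
finger_gap: 23.0
```

Call:
play_rows(commands=[{"ax": 0, "ay": 0, "az": 0, "x": 0.0005, "y": 0, "z": 0, "grip": 0.01}, {"ax": 0, "ay": 0, "az": 0, "x": 0.0005, "y": 0, "z": 0, "grip": 0.022}, {"ax": 0, "ay": 0, "az": 0, "x": 0.0005, "y": 0, "z": 0, "grip": 0.025}, {"ax": 0, "ay": 0, "az": 0, "x": 0.0005, "y": 0, "z": 0, "grip": 0.03}, {"ax": 0, "ay": 0, "az": 0, "x": 0.0005, "y": 0, "z": 0, "grip": 0.04}, {"ax": 0, "ay": 0, "az": 0, "x": 0.0005, "y": 0, "z": 0, "grip": 0.055}, {"ax": 0, "ay": 0, "az": 0, "x": 0.0005, "y": 0, "z": 0, "grip": 0.07}, {"ax": 0, "ay": 0, "az": 0, "x": 0.0005, "y": 0, "z": 0, "grip": 0.08}, {"ax": 0, "ay": 0, "az": 0, "x": 0.0005, "y": 0, "z": 0, "grip": 0.08}])

```text
time_s: 15.58
ee_pos: [641.0, 196.8, 348.6]
tool_rot: [[-0.0, 0.053, 0.999], [0.0, 0.999, -0.053], [-1.0, 0.0, -0.0]]
force: [-0.4, 0.4, 0.2]
finger_gap: 80.1
```

```bash
python3 lk.py 10
```

```text
[641.01564724 196.78902176 348.62562054] [[-0.0001, 0.0535, 0.9986], [0.0, 0.9986, -0.0535], [-1.0, -0.0, -0.0001]] [ 0.24178674 -0.54447295 -0.23052136] [ 0.0320531  -0.00732519 -0.02793151] 15.6833 79.88899478008463
```

View pics/m10.png

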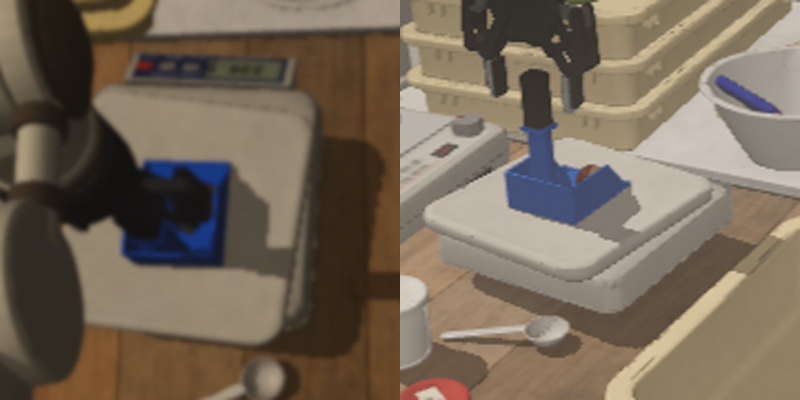

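The fingers are open and clear on both sides of the grip, and the scoop is standing by itself. I'll raise the arm straight up.

Call:
play_rows(commands=[{"ax": 0, "ay": 0, "az": 0, "x": -0.005, "y": 0, "z": 0, "grip": 0.08}, {"ax": 0, "ay": 0, "az": 0, "x": -0.015, "y": 0, "z": 0, "grip": 0.08}, {"ax": 0, "ay": 0, "az": 0, "x": -0.03, "y": 0, "z": 0, "grip": 0.08}, {"ax": 0, "ay": 0, "az": 0, "x": -0.05, "y": 0, "z": 0, "grip": 0.08}, {"ax": 0, "ay": 0, "az": 0, "x": -0.07, "y": 0, "z": 0, "grip": 0.08}, {"ax": 0, "ay": 0, "az": 0, "x": -0.09, "y": 0, "z": 0, "grip": 0.08}, {"ax": 0, "ay": 0, "az": 0, "x": -0.11, "y": 0, "z": 0, "grip": 0.08}, {"ax": 0, "ay": 0, "az": 0, "x": -0.125, "y": 0, "z": -0.01, "grip": 0.08}, {"ax": 0, "ay": 0, "az": 0, "x": -0.13, "y": 0, "z": -0.03, "grip": 0.08}, {"ax": 0, "ay": 0, "az": 0, "x": -0.13, "y": 0, "z": -0.06, "grip": 0.08}, {"ax": 0, "ay": 0, "az": 0, "x": -0.13, "y": 0, "z": -0.09, "grip": 0.08}, {"ax": 0, "ay": 0, "az": 0, "x": -0.13, "y": 0, "z": -0.11, "grip": 0.08}, {"ax": 0, "ay": 0, "az": 0, "x": -0.13, "y": 0, "z": -0.12, "grip": 0.08}, {"ax": 0, "ay": 0, "az": 0, "x": -0.13, "y": 0, "z": -0.12, "grip": 0.08}])

```text
time_s: 16.85
ee_pos: [519.5, 203.6, 480.5]
tool_rot: [[0.002, 0.052, 0.999], [0.001, 0.999, -0.052], [-1.0, 0.001, 0.002]]
force: [-0.7, -0.0, -0.2]
finger_gap: 80.1
```

```bash
python3 lk.py 11
python3 - <<'E'
from h import *
c=dict(np.load('pics/t11.npz')); P=pts(c); hsv=cv2.cvtColor(c['color'],cv2.COLOR_BGR2HSV); H,S,V=[hsv[...,i].astype(int) for i in range(3)]
X,Y,Z=[P[...,i] for i in range(3)]
b=(H>105)&(H<130)&(S>130)&(X>600)&(X<770)&(Y>120)&(Y<270)&(Z<115); q=P[b]; print(cv2.minAreaRect(q[:,:2].astype(np.float32)),q[:,2].min())
k=(H<16)&(S>110)&(Z>72)&(Z<115)&(X>620)&(X<760)&(Y>140)&(Y<250); q=P[k]; print(len(q),q.mean(0),q[:,2].max())
E
```

```text
[521.26906469 203.21364609 479.8763045 ] [[0.0021, 0.0533, 0.9986], [0.0002, 0.9986, -0.0533], [-1.0, 0.0003, 0.0021]] [ 0.80329018 -1.06394213 -0.72323818] [ 0.04648287 -0.01544052  0.01965562] 16.95 79.98610397204189
((681.5743408203125, 193.07855224609375), (82.95592498779297, 102.42562866210938), 86.6790542602539) 65.5001009379755
95 [686.04973994 169.99770346 100.07991861] 105.5402603001994
```

View pics/m11.png

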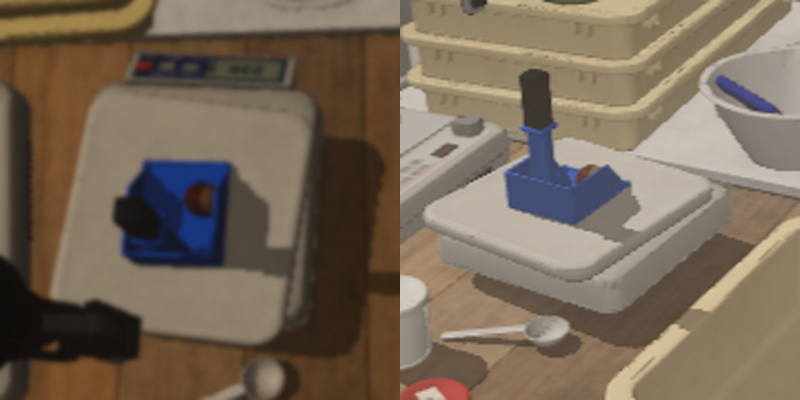

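The scoop stands upright and level on the platter at (681.6,193.1), with the chestnut inside and the arm clear. I'll hand the job in.

```bash
python3 -c "
from plant import arm
print(arm.close_job())"
```

```text
the job is handed in; nothing more can be done
None
```

The scoop now stands on the scale's platter with the chestnut inside, and I handed the job in at about 17 s. I took it by its black grip, slid it along the tray floor and pushed the chestnut against the end wall, where it rode into the pan. Then I lifted the scoop level, set it down and let go. The gripper held only the grip post and never came near the chestnut.

**Last checks:**
- **Position:** the scoop centre measured (681.6, 193.1), about 2 mm from the platter centre at (682, 194), which is about the cameras' accuracy.
- **Chestnut:** it lies in the pan, its top at z about 105 mm, as expected for one resting on the pan floor on the platter.
- **Arm:** the gripper is open and well clear, with about zero force. The highest force reading was about 11 N, while sliding the scoop sideways, though I only read it at the end of each move.

**What went wrong or disagreed:** the first move call was refused because its rows lacked some fields, so nothing moved. The top and scene cameras disagreed by about 2.5 mm on the tray position. The scene camera's platter centre came out about 20 mm off in x, probably because part of it was hidden, so I used the top view, whose measured size matched the given one.

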